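Settle the small saucepan home in the large one on the pull-out tray

TASK

The small saucepan was dropped crookedly into the large one: its long handle is caught on top of the large pan's short handle. Pull the tray out to its stop, push the small pan's handle round, without lifting that pan out, until the pan drops down level in the large one with the two handles at least 30 degrees apart, then push the tray fully home under the shelf. Leave the large pan standing on the tray and do not knock the other things about.

Things in the scene. Friction and masses are not known exactly. Their poses are not given: they have to be found in the camera images.
- shelf: Fixed low C-shaped shelf of grey sheet metal (base, back and top plate), open at the front and both sides; 160 mm wide, 110 mm high, front edge's underside 102 mm above the worktop. Origin on the worktop under it; own x points to its back: it opens toward own -x, front edge at own x = -84 mm, back at +90 mm; own y is to the left when looking into it.
- tray (a joint): Steel tray, 180 x 152 mm, floor 14 mm and rim 26 mm above the worktop, sliding on the shelf's base. Value in m: 0 as found (half in), +0.075 at its outer stop (pulled toward the shelf's own -x), -0.055 fully home. About 2 N of friction; it stays where it is left.
- tray_pull (a point): Grip point of the tray's pull, an upright plate at the tray's front corner on the shelf's own -y side: 36 mm wide (shelf y), 8 mm thick (shelf x), with a 12 mm thick black bead along the top, its top 90 mm above the worktop. The point is in the middle of the plate's width and thickness, 70 mm above the worktop; moves with the tray, axes parallel to the shelf's.
- large_pan: Large steel saucepan on the tray: 116 mm across the rim, 100 mm across the bottom, 60 mm high, wall 3 mm, bottom 4 mm, 0.75 kg. Short flat handle, 20 mm wide, toward own -x, reaching 96 mm from the axis and standing above the rim (its top 76 mm above the pan's underside from 67 mm outward). Origin: centre of the underside, z up.
- small_pan: Small steel saucepan in the large one: rim 92, bottom 80 mm across, 64 mm high, 0.28 kg; flat handle toward own -x, 18 mm wide, 6 thick, 155 mm from axis to end, its underside 58 mm above the pan's. Starts tilted 0.13 rad, handle up on the large handle. Turns when the handle is pushed sideways; over 17 degrees apart it drops to 4 mm above the large pan's underside. Origin: centre of underside.
- small_handle (a point): Point on the centre line of the small pan's long handle, half-way through its thickness, 138 mm from the pan's axis (42 mm beyond the end of the large pan's handle).
- large_handle (a point): Point on the centre line of the large pan's short handle, half-way through its thickness, 90 mm from the pan's axis.
- milk_pitcher: Bystander: steel milk jug, 68 x 96 x 86 mm; origin at its underside.
- cup: Bystander: white espresso cup, 61 x 85 x 53 mm; origin at its underside.
- bean_jar: Bystander: bean jar with a lid, 68 mm across, 105 mm high; origin at its underside.
- tin: Bystander: small food tin, 57 mm across, 72 mm high, standing on top of the shelf; origin at its underside.

How it is judged:
By the outcome, as a careful person would: the job done as asked, in the order asked, and still so for the second after the job is handed in, with the robot touching nothing.
It also fails if it takes over 54 s, if anything falls off the work surface, if the arm or the gripper's body presses on something with over 40 N, if the wrist force passes 120 N, or if a joint passes its speed limit or range.

ROBOT

A 6-joint arm with a two-finger parallel gripper is mounted at the origin on a cart in front of the work surface, level with it; the furniture and walls round the work are solid. World frame = base frame: x ahead of the robot, y to its left, z up, the work surface at z = 0. Lengths are in m, angles in degrees, forces in N, time in s.
With the tool pointing down it reaches from about 0.25 to 0.725 m from the base axis. Payload 9.7 kg.
Tool frame: the origin (TCP) lies midway between the tips of the shut fingers; the grasp point (between the pads) lies bot.hold_point_z behind it (bot.hold_point_z is the distance from the TCP to the grasp point, in m); z points along the fingers, y is the line along which they close (so a half turn about z gives the same grasp; the last joint's range is limited). The gripper opens to 85 mm and grips with 20 to 120 N. Pads are 22 mm wide; open, the fingers measure 114 mm over their backs; the gripper's body (76 mm by 85 mm) begins 54 mm behind the grasp point. The pads swing forward as they close: fully open they stand 13 mm farther back than shut.
Start: joints at [-64.114, 4.979, 10.078, 95.1, 0, 90], TCP at [0.24, -0.495, 0.202] pointing down, gripper open.
Joint ranges: [-179.16, 179.16], [-48.56, 103.87], [-65.8, 70.77], [-126.05, 130.52], [-82.76, 87.17], [-180, 180]. Speed limits (degrees/s): [127.2, 127.2, 147.25, 180, 180, 180].

INTERFACE

Orientations are given as [roll, pitch, yaw] about the fixed x, y, z axes, in that order (R = Rz(yaw) Ry(pitch) Rx(roll)).
In Python, from workcell import bot, camera, camera_model, ticket gives the robot as it stands.
- The arm moves only by the tool send_rows, never from a script. Its argument "targets" is text: rows parted by semicolons, each of 5 numbers parted by spaces: the shift along the tool's x, y, z in mm, then the turn about the tool's z in degrees, then the closure in counts, from 0 (fully open) to 255 (shut). A call has 1 to 20 rows; each row is the pose to reach, as a shift and turn from the pose commanded when the call began, along the tool's axes at that moment; what a row does not reach only later rows make up. A row lasts 1/8 s, in which the tool goes at most 62.5 mm and 10.7 degrees, less where a joint would pass 70% of its speed; a pose out of reach is approached as far as the arm can. A call with a gripper value outside its range is refused whole. The fingers move at their own pace and stop on an object; "newtons" is the grip in N (left out, the last holds). Time passes only in rows, so rows that repeat a pose let the fingers close. It gives the time, the measured TCP pose, the force, the opening and the grip force at its end, in the units of the state.
- bot.get_obs(): the state, without advancing time (a new reading comes with each control period).
- camera(name): name is "scene" or "top" or "wrist"; returns the picture (384x512x3 uint8, blue, green, red); there is no depth.
- camera_model(name): a dict with "K" (3x3 intrinsics, pixels), "dist_coeffs" ([k1, k2, p1, p2, k3] as OpenCV has them; the pictures are not rectified), "pose" (4x4, takes a point from camera to world coordinates); the wrist camera has in their place "T_tool_cam" (4x4, takes a point from camera to tool coordinates, whose origin is the TCP and whose axes are the flange's). Camera axes: x right, y down, z forward; pixel columns grow to the right and rows downward; lengths in m; the calibration is good to about 2 mm. A picture is of the moment at which its call begins: read the wrist's pose just before it. camera_model takes no time and is no camera call.
- ticket.job_done(): hands the job in; it is judged then, once.
The state is a dict: "time": time; "q": joint angles; "qd": joint speeds; "joint_efforts": joint torques, N m; "ee_pos": TCP position; "tcp_rot": TCP orientation; "wrist_force": force on the tool from outside, world axes, zero at the start; "torque": the same for the moment, N m; "opening": finger opening in m; "grasp_force": force on a finger pad.
Only numpy, scipy, OpenCV 4.12 (cv2) and the standard library are available. Lean on these libraries where they do the work, as an engineer would, in place of code of your own. Each camera call takes 0.05 s, during which the arm holds its last target. There are 200 camera calls.

## Working session

There is one attempt and no reset: what is moved stays moved. The work goes in short steps, Python scripts to look and compute and a tool call to move; the robot and the scene stay as the last step left them, time stands still between calls to the robot, and variables do not carry over. Pictures are saved under pics/ and viewed, at most 10 in all, crops included, and the job is handed in when it is done.

Besides the shell and the picture viewer there is one more tool, called as name(argument=value, ...), one argument or row to a line, values as JSON. send_rows: Moves the arm, as the interface text tells. Its arguments: {"type":"object","properties":{"targets":{"type":"string"},"newtons":{"type":"number"}},"required":["targets"]}

```bash
mkdir -p pics
python3 - <<'E'
from workcell import bot,camera,camera_model
import cv2,numpy as np
o=bot.get_obs();print(o['ee_pos'],o['tcp_rot'],o['time'],o['opening'],bot.hold_point_z)
for n in('scene','top'):
    cv2.imwrite(f'pics/{n}0.png',camera(n));m=camera_model(n);print(n,np.round(m['K'],1).tolist(),np.round(m['dist_coeffs'],3),np.round(m['pose'],3).tolist())
print(camera_model('wrist'))
E
```

```text
[ 0.24000279 -0.49457116  0.20159446] [-1.79924654e+02  5.45668511e-05  2.58843906e+01] 0.0 0.08540080973490875 0.0187
scene [[398.6, 0.0, 252.9], [0.0, 398.6, 188.3], [0.0, 0.0, 1.0]] [-0.114  0.     0.     0.     0.   ] [[-0.794, -0.455, 0.403, 0.069], [-0.608, 0.591, -0.53, 0.624], [0.003, -0.666, -0.746, 0.983], [0.0, 0.0, 0.0, 1.0]]
top [[385.2, 0.0, 261.2], [0.0, 385.2, 189.2], [0.0, 0.0, 1.0]] [-0.124  0.     0.     0.     0.   ] [[-0.001, -0.997, 0.072, 0.456], [-1.0, 0.001, 0.001, 0.004], [-0.001, -0.072, -0.997, 1.279], [0.0, 0.0, 0.0, 1.0]]
{'K': array([[286.02816015,   0.        , 253.86773563],
       [  0.        , 286.02816015, 193.50316149],
       [  0.        ,   0.        ,   1.        ]]), 'dist_coeffs': array([-0.07012711,  0.        ,  0.        ,  0.        ,  0.        ]), 'T_tool_cam': array([[ 4.97253974e-04, -9.65299894e-01, -2.61143384e-01,
         6.67431177e-02],
       [ 9.99999861e-01,  4.34641470e-04,  2.97516783e-04,
         8.38124426e-04],
       [-1.73689175e-04, -2.61143496e-01,  9.65299976e-01,
        -1.71859610e-01],
       [ 0.00000000e+00,  0.00000000e+00,  0.00000000e+00,
         1.00000000e+00]])}
```

View pics/scene0.png

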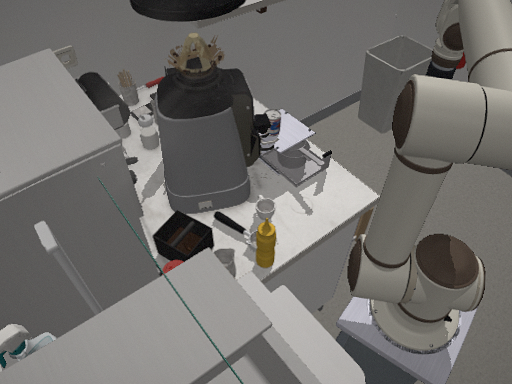

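View pics/top0.png

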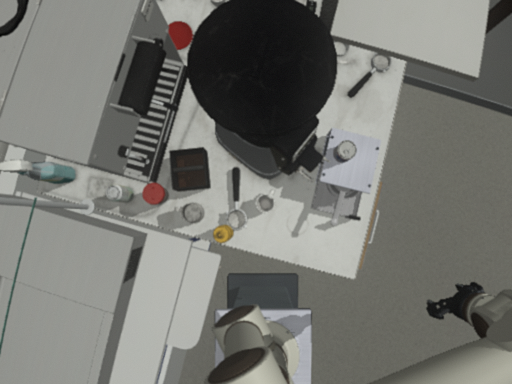

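The shelf is at about (350,160) in the top view. The tray opens toward the robot, with the black pull bead near (353,217) and the long handle ending near (300,232). I'll crop both views.

Run:
```python
import cv2,numpy as np
a=cv2.imread('pics/top0.png')[120:245,270:400];b=cv2.imread('pics/scene0.png')[100:200,235:345]
a=cv2.resize(a,None,fx=4.5,fy=4.5,interpolation=cv2.INTER_CUBIC);b=cv2.resize(b,None,fx=5,fy=5,interpolation=cv2.INTER_CUBIC)
cv2.imwrite('pics/topc.png',a);cv2.imwrite('pics/scenec.png',b)
```

```text
(no output)
```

View pics/topc.png

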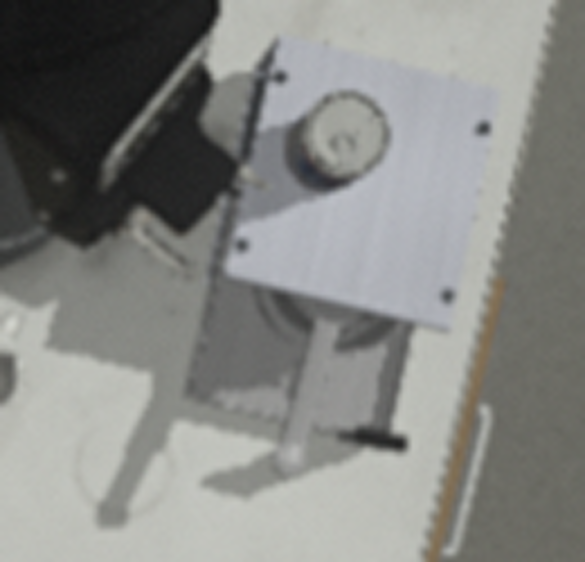

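View pics/scenec.png

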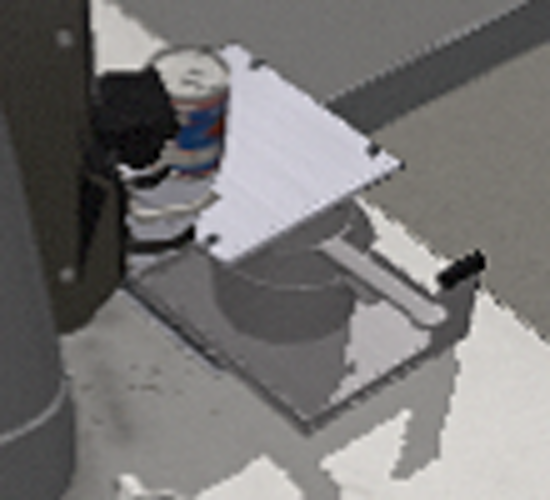

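Top crop: shelf-top corners at (278,38), (498,92), (450,328) and (225,270), bead from (340,436) to (407,442), long handle from (325,320) to its end at (290,465). The scene view shows the handle resting high, close to the pull.

```bash
cat > h.py <<'E'
import cv2,numpy as np
from workcell import bot,camera,camera_model
def ray(m,uv,pose=None):
    P=m['pose'] if pose is None else pose
    n=cv2.undistortPoints(np.array([[uv]],float),m['K'],m['dist_coeffs'])[0,0]
    return P[:3,3],P[:3,:3]@np.array([n[0],n[1],1])
def onz(m,uv,z,pose=None):
    c,d=ray(m,uv,pose);return c+d*(z-c[2])/d[2]
def tri(r1,r2):
    (a,d),(b,e)=r1,r2
    s=np.linalg.lstsq(np.stack([d,-e],1),b-a,rcond=None)[0]
    p,q=a+s[0]*d,b+s[1]*e;return (p+q)/2,np.linalg.norm(p-q)
E
python3 - <<'E'
from h import *
t=camera_model('top');s=camera_model('scene')
T=lambda u,v:((u+.5)/4.5-.5+270,(v+.5)/4.5-.5+120)
S=lambda u,v:((u+.5)/5-.5+235,(v+.5)/5-.5+100)
for n,p,z in[('BL',(278,38),.11),('BR',(498,92),.11),('FR',(450,328),.11),('FL',(225,270),.11),('bead1',(340,436),.09),('bead2',(407,442),.09),('hend',(290,467),.1),('hst',(325,320),.095)]:
    print(n,np.round(onz(t,T(*p),z)*1000,1))
for n,p,q in[('FL',(225,270),(222,266)),('FR',(450,328),(403,165)),('bead',(374,438),(462,269)),('hend',(290,462),(432,318))]:
    P,e=tri(ray(t,T(*p)),ray(s,S(*q)));print(n,np.round(P*1000,1),round(e*1000,1))
E
```

```text
BL [ 729.9 -213.7  110. ]
BR [ 693.2 -367.   110. ]
FR [ 529.6 -328.8  110. ]
FL [ 569.2 -174.5  110. ]
bead1 [ 456.4 -256.    90. ]
bead2 [ 452.  -302.8   90. ]
hend [ 435.4 -219.1  100. ]
hst [ 536.1 -245.6   95. ]
FL [ 570.7 -175.2  102.3] 1.6
FR [ 529.9 -330.3  104.9] 0.0
bead [ 453.7 -280.7   88.9] 2.7
hend [ 439.3 -218.7  100.7] 1.1
```

send_rows(
  targets="40 -14 0 -7 0;90 -31 0 -15 0;140 -48 0 -24 0;190 -66 0 -33 0;240 -83 0 -42 0;275 -95 0 -48 0;286 -99 0 -50 0;286 -99 0 -50 0;286 -99 0 -50 0",
)

```text
time: 1.23
ee_pos: [0.4535, -0.2817, 0.2022]
tcp_rot: [-180.0, 0.0, 75.8]
wrist_force: [-0.3, -0.3, -0.6]
opening: 0.0854
grasp_force: 0.0
```

Run:
```python
from h import *
o=bot.get_obs();print(o['ee_pos'],o['tcp_rot'],o['q'])
np.save('o1.npy',np.r_[o['ee_pos'],o['tcp_rot']])
cv2.imwrite('pics/w1.png',camera('wrist'))
```

```text
[ 0.45350632 -0.28167819  0.20223868] [-1.79983606e+02  1.08371125e-02  7.57583209e+01] [-3.18359187e+01  2.76197488e+00  7.73382838e+00  9.49842047e+01
 -1.52856147e-02  7.24057636e+01]
```

View pics/w1.png

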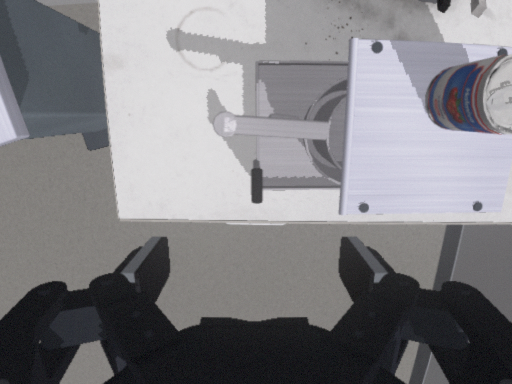

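Wrist view: bead centre (257,186), handle end near (216,125) with its centreline running to (330,130). Shelf front edge runs from (351,38) to (342,213), tray front edge from (258,62) to (256,190).

```bash
cat >> h.py <<'E'
from scipy.spatial.transform import Rotation as Ro
def wpose(o):
    T=np.eye(4);T[:3,:3]=Ro.from_euler('xyz',o[3:],degrees=True).as_matrix();T[:3,3]=o[:3]
    return T@camera_model('wrist')['T_tool_cam']
E
python3 - <<'E'
from h import *
P=wpose(np.load('o1.npy'));w=camera_model('wrist');im=cv2.imread('pics/w1.png')
m=(im[155:215,240:275].max(2)<60).astype('uint8');v,u=np.nonzero(m);print(u.min()+240,u.max()+240,v.min()+155,v.max()+155)
for n,p,z in[('bead',(257,186),.09),('b1',(257,169),.09),('b2',(257,202),.09),('shF1',(351,38),.11),('shF2',(342,213),.11),('tr1',(258,62),.026),('tr2',(256,188),.026),('hend',(214,125),.1),('h2',(325,130),.093)]:
    print(n,np.round(onz(w,p,z,P)*1000,1))
E
```

```text
Traceback (most recent call last):
ValueError: zero-size array to reduction operation minimum which has no identity
```

Run:
```python
from h import *
P=wpose(np.load('o1.npy'));w=camera_model('wrist');im=cv2.imread('pics/w1.png')
for n,p,z in[('bead',(257,186),.09),('b1',(257,169),.09),('b2',(257,202),.09),('shF1',(351,38),.11),('shF2',(342,213),.11),('tr1',(258,62),.026),('tr2',(256,188),.026),('hend',(214,125),.1),('h2',(325,130),.093)]:
    print(n,np.round(onz(w,p,z,P)*1000,1))
```

```text
bead [ 457.  -285.8   90. ]
b1 [ 461.2 -268.7   90. ]
b2 [ 452.8 -302.4   90. ]
shF1 [ 567.8 -174.1  110. ]
shF2 [ 532.2 -327.9  110. ]
tr1 [ 490.2 -160.6   26. ]
tr2 [ 452.  -303.3   26. ]
hend [ 432.7 -216.4  100. ]
h2 [ 534.5 -247.1   93. ]
```

send_rows(
  targets="-3 4 0 0 0;-3 4 30 0 0;-3 4 70 0 0;-3 4 110 0 0;-3 4 140 0 0;-3 4 152 0 0;-3 4 152 0 0;-3 4 152 0 100;-3 4 152 0 255;-3 4 152 0 255;-3 4 152 0 255;-3 4 152 0 255;-3 4 152 0 255;-3 4 152 0 255",
  newtons=40,
)

```text
time: 3.02
ee_pos: [0.4575, -0.2848, 0.0507]
tcp_rot: [180.0, 0.0, 75.9]
wrist_force: [-1.4, 1.0, 5.6]
opening: 0.0099
grasp_force: 39.2
```

send_rows(
  targets="0 -2 0 0 255;0 -6 0 0 255;0 -12 0 0 255;0 -19 0 0 255;0 -26 0 0 255;0 -33 0 0 255;0 -40 0 0 255;0 -47 0 0 255;0 -54 0 0 255;0 -60 0 0 255;0 -65 0 0 255;0 -69 0 0 255;0 -72 0 0 255;0 -74 0 0 255;0 -75 0 0 255;0 -76 0 0 255;0 -77 0 0 255;0 -77 0 0 255;0 -77 0 0 255",
)

```text
time: 5.4
ee_pos: [0.3827, -0.2664, 0.0506]
tcp_rot: [180.0, 0.1, 75.9]
wrist_force: [2.4, -1.6, 6.0]
opening: 0.0101
grasp_force: 39.5
```

send_rows(
  targets="0 -1 0 0 255;0 -2 0 0 255;0 -3 0 0 255;0 -3 0 0 255",
)

```text
time: 5.9
ee_pos: [0.3826, -0.2664, 0.0507]
tcp_rot: [179.6, 0.0, 75.9]
wrist_force: [17.0, -6.4, -4.3]
opening: 0.0099
grasp_force: 39.1
```

send_rows(
  targets="0 3 0 0 255;0 3 0 0 150;0 3 0 0 0;0 3 0 0 0;0 3 0 0 0;0 3 -20 0 0;0 3 -60 0 0;0 3 -110 0 0;0 3 -140 0 0;0 3 -150 0 0;0 3 -150 0 0;0 3 -150 0 0",
)

```text
time: 7.4
ee_pos: [0.3823, -0.2657, 0.1987]
tcp_rot: [-179.9, -0.0, 75.9]
wrist_force: [-0.3, -0.6, 0.4]
opening: 0.0856
grasp_force: 0.0
```

Run:
```python
from h import *
o=bot.get_obs();print(o['ee_pos'],o['tcp_rot'],o['wrist_force'],o['opening'])
np.save('o2.npy',np.r_[o['ee_pos'],o['tcp_rot']])
cv2.imwrite('pics/w2.png',camera('wrist'));cv2.imwrite('pics/t2.png',camera('top'))
```

```text
[ 0.38225753 -0.26570951  0.19872181] [-1.79882979e+02 -4.37891613e-02  7.58850396e+01] [-0.33104169 -0.59448732  0.4203193 ] 0.08558905069323273
```

View pics/w2.png

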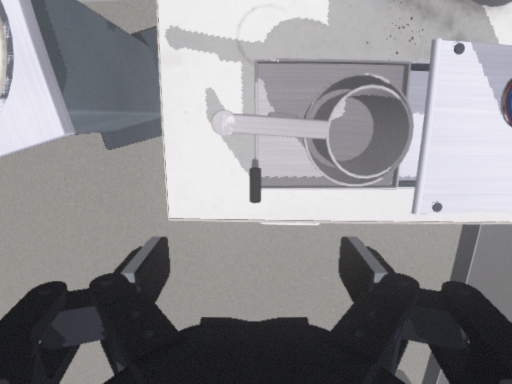

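The tray is out. Large rim spans u 305–412, v 74–186, small rim spans u 328–413, v 85–178 (centre about (370,131)), and the handle runs from (211,122) to (330,129). Nothing else has moved.

Run:
```python
from h import *
o=np.load('o2.npy');P=wpose(o);w=camera_model('wrist')
a=np.radians(-14);X=np.array([np.cos(a),np.sin(a)]);Y=np.array([-np.sin(a),np.cos(a)])
pull=None
for n,p,z in[('bead',(255,185),.09),('largeL',(305,130),.074),('largeT',(357,74),.074),('largeB',(357,186),.074),('small c',(370,131),.082),('hend',(211,122),.104),('h2',(325,128),.095),('edge1',(160,30),0),('edge2',(168,200),0)]:
    q=onz(w,p,z,P)*1000
    if pull is None:pull=q[:2]
    d=q[:2]-pull;print(n,np.round(q,1),'own rel pull',np.round([d@X,d@Y],1), 'tool delta', np.round(Ro.from_euler('xyz',o[3:],degrees=True).as_matrix().T@(q-o[:3]*1000),1))
```

```text
bead [ 384.  -267.3   90. ] own rel pull [0. 0.] tool delta [ -1.2   2.3 108.7]
largeL [ 446.5 -227.5   74. ] own rel pull [51.  53.8] tool delta [ 52.6  53.3 124.7]
largeT [ 507.8 -186.3   74. ] own rel pull [100.5 108.6] tool delta [107.5 102.7 124.6]
largeB [ 489.4 -298.7   74. ] own rel pull [109.8  -5. ] tool delta [ -6.  112.2 124.5]
small c [ 508.7 -243.2   82. ] own rel pull [115.2  53.6] tool delta [ 52.6 117.4 116.5]
hend [ 360.3 -197.2  104. ] own rel pull [-40.   62.3] tool delta [ 61.  -37.8  94.8]
h2 [ 462.1 -228.4   95. ] own rel pull [66.3 56.6] tool delta [ 55.5  68.5 103.6]
edge1 [315.  -75.3   0. ] own rel pull [-113.4  169.7] tool delta [ 168.1 -111.2  199.1]
edge2 [ 259.2 -279.7    0. ] own rel pull [-118.1  -42.2] tool delta [ -43.7 -115.5  198.9]
```

send_rows(
  targets="10 -10 0 0 255;28 -27 0 0 255;28 -27 0 0 255;28 -27 0 0 255;28 -27 0 0 255;28 -27 0 0 255;28 -27 40 0 255;28 -27 80 0 255;28 -27 120 0 255;28 -27 138 0 255;28 -27 138 0 255;34 -27 138 0 255;40 -27 138 3 255;45 -27 138 5 255;50 -27 138 7 255;57 -27 138 10 255;57 -27 138 10 255",
)

```text
time: 9.62
ee_pos: [0.3713, -0.2041, 0.0638]
tcp_rot: [179.9, 0.0, 66.0]
wrist_force: [0.6, -0.6, -0.6]
opening: 0.0004
grasp_force: 0.0
```

send_rows(
  targets="7 -1 0 3 255;14 -2 0 6 255;21 -2 0 9 255;29 -2 0 12 255;36 -1 0 15 255;43 0 0 18 255;50 2 0 21 255;58 3 0 24 255;65 6 0 27 255;71 8 0 30 255;78 11 0 33 255;85 14 0 36 255;89 17 0 38 255;93 19 0 40 255;93 19 0 40 255;93 19 0 40 255",
)

```text
time: 11.62
ee_pos: [0.4259, -0.1272, 0.0627]
tcp_rot: [180.0, -0.0, 26.0]
wrist_force: [0.4, -0.6, 0.4]
opening: 0.0001
grasp_force: 0.0
```

Run:
```python
from h import *
o=bot.get_obs();print(o['ee_pos'],o['tcp_rot'],o['wrist_force'])
a=cv2.resize(camera('top')[120:245,270:400],None,fx=3,fy=3,interpolation=cv2.INTER_CUBIC);b=cv2.resize(camera('scene')[100:225,215:345],None,fx=3,fy=3,interpolation=cv2.INTER_CUBIC)
cv2.imwrite('pics/c3.png',np.hstack([a,b]))
```

```text
[ 0.42585292 -0.12718143  0.06267959] [ 1.79973186e+02 -1.91425826e-02  2.59611475e+01] [ 0.37308841 -0.6027261   0.35378744]
```

View pics/c3.png

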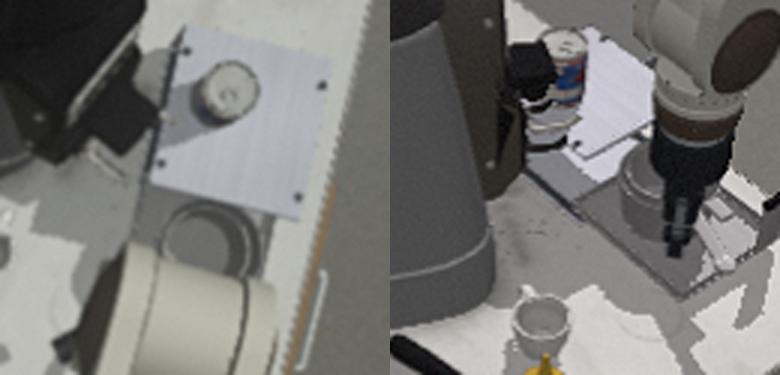

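Run:
```python
from h import *
s=camera_model('scene');R=s['pose'][:3,:3];t=s['pose'][:3,3]
C=np.array([503,-241]);
pts=[]
for th in(0,10,20,30,40,50):
  for z in(.1,.079):
    a=np.radians(180-14-th-2);pts.append([*(C+152*np.array([np.cos(a),np.sin(a)]))/1000,z])
q=cv2.projectPoints(np.array(pts),cv2.Rodrigues(R.T)[0],-R.T@t,s['K'],s['dist_coeffs'])[0][:,0]
for p,x in zip(pts,q):print(np.round(p,3),np.round([(x[0]-215)*3+390,(x[1]-100)*3]))
```

```text
[ 0.357 -0.199  0.1  ] [768. 236.]
[ 0.357 -0.199  0.079] [765. 250.]
[ 0.366 -0.174  0.1  ] [748. 246.]
[ 0.366 -0.174  0.079] [745. 260.]
[ 0.38  -0.152  0.1  ] [725. 253.]
[ 0.38  -0.152  0.079] [722. 267.]
[ 0.397 -0.132  0.1  ] [700. 257.]
[ 0.397 -0.132  0.079] [697. 271.]
[ 0.418 -0.115  0.1  ] [673. 257.]
[ 0.418 -0.115  0.079] [671. 271.]
[ 0.441 -0.102  0.1  ] [647. 254.]
[ 0.441 -0.102  0.079] [645. 268.]
```

send_rows(
  targets="0 0 -30 0 255;0 0 -80 0 255;0 0 -125 0 255;-15 16 -137 -7 255;-35 37 -137 -17 255;-60 63 -137 -27 255;-80 85 -137 -37 255;-95 100 -137 -45 255;-100 106 -137 -50 255;-100 106 -137 -50 255;-100 106 -137 -50 255",
)

```text
time: 13.1
ee_pos: [0.3821, -0.2658, 0.1993]
tcp_rot: [180.0, -0.0, 75.8]
wrist_force: [0.4, 0.2, 0.4]
opening: 0.0003
grasp_force: 0.0
```

Run:
```python
from h import *
o=bot.get_obs();print(o['ee_pos'],o['tcp_rot'],o['wrist_force'])
np.save('o3.npy',np.r_[o['ee_pos'],o['tcp_rot']])
cv2.imwrite('pics/w3.png',camera('wrist'))
```

```text
[ 0.38205564 -0.26578305  0.19933518] [ 1.79998010e+02 -5.29998598e-03  7.57900914e+01] [0.37094006 0.19620135 0.4079359 ]
```

View pics/w3.png

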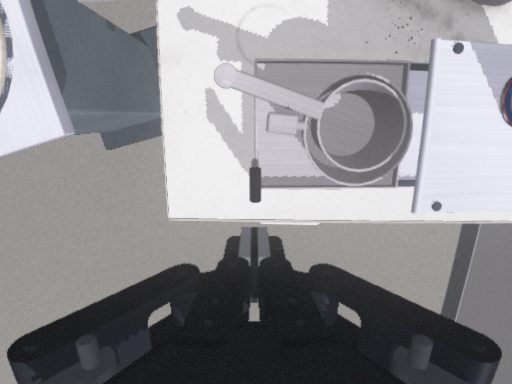

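The handle now stands about 18° off in the picture (tip (217,75), base (330,112)), while the large handle still runs from (267,122) to (305,122). The finger slipped past, so I'll measure before pushing again.

Run:
```python
from h import *
o=np.load('o3.npy');P=wpose(o);w=camera_model('wrist');R=Ro.from_euler('xyz',o[3:],degrees=True).as_matrix()
for n,p,z in[('bead',(255,184),.09),('tip',(215,73),.082),('tip',(215,73),.1),('base',(328,109),.082),('smallrim',(361,124),.082),('largeL',(304,130),.074),('largeR',(412,130),.074),('largeT',(357,74),.074),('largeB',(357,186),.074),('LH',(268,122),.088),('LHb',(300,124),.088)]:
    q=onz(w,p,z,P)*1000;print(n,np.round(q,1),'tool', np.round(R.T@(q-o[:3]*1000),1)[:2])
im=cv2.imread('pics/w3.png')[50:200,195:430];cv2.imwrite('pics/w3c.png',cv2.resize(im,None,fx=3.4,fy=3.4,interpolation=cv2.INTER_CUBIC))
```

```text
bead [ 384.2 -266.7   90. ] tool [-0.3  2.3]
tip [ 373.4 -153.8   82. ] tool [106.4 -35.9]
tip [ 375.  -156.8  100. ] tool [103.9 -33.6]
base [ 471.6 -212.8   82. ] tool [73.4 73.8]
smallrim [ 501.2 -234.7   82. ] tool [ 59.3 107.9]
largeL [ 445.7 -227.7   74. ] tool [52.6 52.4]
largeR [ 556.1 -254.2   74. ] tool [ 54.  165.9]
largeT [ 508.3 -186.7   74. ] tool [107.6 102.9]
largeB [ 489.6 -299.4   74. ] tool [ -6.2 112.5]
LH [ 411.3 -210.6   88. ] tool [60.7 14.8]
LHb [ 440.9 -219.9   88. ] tool [58.9 45.8]
```

View pics/w3c.png

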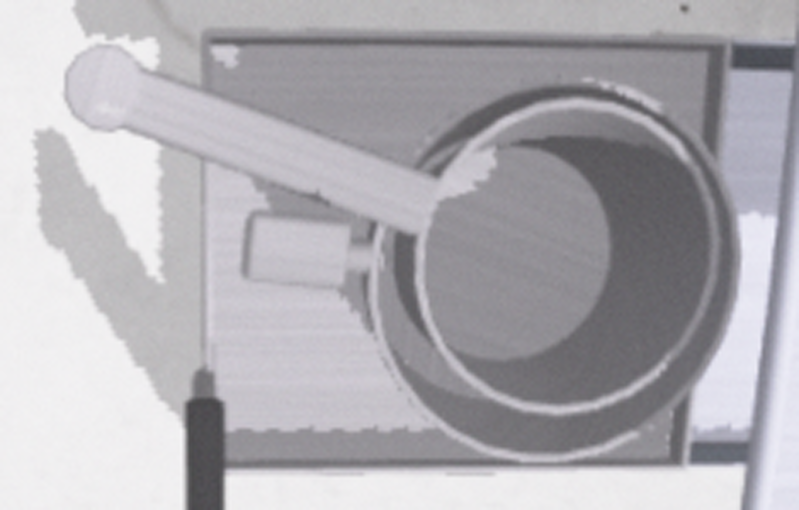

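send_rows(
  targets="20 -7 0 5 255;50 -15 0 12 255;72 -21 0 18 255;72 -21 0 18 255;72 -21 40 18 255;72 -21 80 18 255;72 -21 120 18 255;72 -21 149 18 255;72 -21 149 18 255;72 -21 149 18 255",
)

```text
time: 14.4
ee_pos: [0.3798, -0.1916, 0.0515]
tcp_rot: [179.9, -0.0, 57.9]
wrist_force: [0.4, -0.1, 0.3]
opening: 0.0002
grasp_force: 0.0
```

send_rows(
  targets="3 0 0 1 255;6 0 0 1 255;9 0 0 2 255;12 0 0 3 255",
)

```text
time: 14.9
ee_pos: [0.3858, -0.1807, 0.0505]
tcp_rot: [180.0, 0.0, 54.8]
wrist_force: [-0.4, -0.9, 0.6]
opening: -0.0
grasp_force: 0.4
```

send_rows(
  targets="3 0 0 1 255;6 0 0 2 255;9 0 0 3 255;12 0 0 4 255",
)

```text
time: 15.4
ee_pos: [0.3926, -0.1709, 0.0502]
tcp_rot: [-180.0, 0.0, 50.8]
wrist_force: [0.0, 0.2, 1.1]
opening: 0.0001
grasp_force: 0.3
```

Run:
```python
from h import *
b=cv2.resize(camera('scene')[120:210,255:345],None,fx=6,fy=6,interpolation=cv2.INTER_CUBIC)
cv2.imwrite('pics/c4.png',b)
```

```text
(no output)
```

View pics/c4.png

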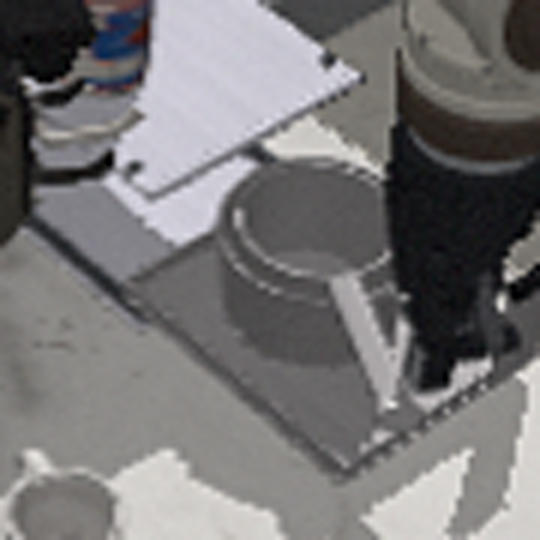

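The handle is now ahead of the finger, with its tip near (388,405) in the crop, and the small rim looks level. I've used all my viewed pictures, so the remaining checks will be numeric.

send_rows(
  targets="3 -1 0 1 255;6 -2 0 3 255;9 -3 0 5 255;12 -3 0 6 255;15 -3 0 8 255;18 -3 0 9 255;20 -3 0 10 255;23 -3 0 11 255;26 -3 0 12 255;29 -3 0 14 255;31 -2 0 15 255",
)

```text
time: 16.82
ee_pos: [0.4106, -0.1456, 0.0503]
tcp_rot: [-180.0, 0.0, 35.8]
wrist_force: [-0.5, -0.7, -0.1]
opening: -0.0002
grasp_force: 0.2
```

Run:
```python
from h import *
o=bot.get_obs();print(o['ee_pos'],o['tcp_rot'],o['wrist_force'])
s=camera('scene');cv2.imwrite('pics/s5.png',s)
old=cv2.imread('pics/scene0.png')
# handle pixels: light grey, low saturation, over the tray
g=cv2.cvtColor(s,cv2.COLOR_BGR2GRAY)[165:200:1,296:332]
for r,row in zip(range(165,200),g):print(r,' '.join(f'{x:3d}' for x in row))
```

```text
[ 0.4105999  -0.14560144  0.05028293] [-1.79993771e+02  4.10580260e-04  3.58377726e+01] [-0.48605594 -0.72119164 -0.07362829]
165 109  79  72  74  75  68  79 134 158 142 112 108 106 105 108 110 109  63  31  37  36  30  21  24  27  20  16  14  22  21  25  26  64  77 175 212
166  96  95  90  79  75  76  76  75  70  77 112 163 157 149 151 164 138  60   6  21  19  21  18  29  16  23  17  21  25  23  21  15  69  82  66 146
167  73  83 135 115  85  78  78  80  79  78 105 155 169 172 176 152  97  41  15  23  23  18  21  24  18  23  25  22  25  23  14  18 101 106  82  74
168  77  73  71  79 139 121  89  82  79  78 102 152 166 167 171 177 115  39  15  18  22  20  21  22  31  57  61  60  30  20  13  40 105 104 109  80
169  75  78  78  77  75  73  85 100 102  90  98 153 168 167 171 178 120  51  26  20  19  24  22  25  26  49  52  50  26  23  28  99 117 103 105  90
170  75  74  76  74  76  79  77  78  75  75  93 153 166 168 172 172 129  68  27  11  20  25  19  20  27  53  56  48  20  15 101 181 189 130 104 105
171  76  77  79  79  77  78  79  79  81  79  91 150 168 166 171 177 113  58  30  23  1
[... 3505 characters left out ...]
 116  99  86  74 101 123 117 105  98 100 129  94  82  89  85 109 139 145 143 146 143 140 139 141 136 153 149
196 136 139 140 140 137 139 137 136 139 141 120  98  80  79  91 137 125 103 102  79  73 114 138 117 139 143 143 142 142 140 140 135 154 152 212 217
197 137 139 140 140 139 137 137 134 128 132 133 116  93  78  74  81 148 107  81  87  85 109 136 143 142 142 141 142 140 139 138 151 212 216 212 214
198 137 141 139 140 139 141 139 137 140 139 137 134 108  94  82  85  77  76  89 134 121 141 142 141 142 142 142 140 135 153 150 206 215 211 212 214
199 140 140 141 139 138 139 139 141 138 141 142 138 138 131 110 112  94  88 109 139 144 143 141 142 142 141 142 136 151 210 215 214 211 210 213 214
```

send_rows(
  targets="3 0 0 1 255;6 -1 0 3 255;9 -1 0 4 255;11 -1 0 5 255;14 -1 0 6 255;17 -1 0 8 255;20 -1 0 9 255;22 -1 0 10 255;22 -1 0 10 255;10 0 0 10 255;-5 0 0 10 255;-5 0 0 10 255;-5 0 -40 10 255;-5 0 -90 10 255;-5 0 -140 10 255;-5 0 -148 10 255;-5 0 -148 10 255",
)

```text
time: 19.0
ee_pos: [0.4066, -0.1489, 0.1982]
tcp_rot: [180.0, -0.0, 25.9]
wrist_force: [0.7, 0.1, -1.4]
opening: -0.0003
grasp_force: 0.0
```

send_rows(
  targets="-10 13 0 -7 255;-25 32 0 -17 255;-43 55 0 -27 255;-58 76 0 -37 255;-70 90 0 -46 255;-73 95 0 -50 255;-73 95 0 -50 255;-73 95 0 -50 255",
)

```text
time: 20.0
ee_pos: [0.382, -0.2656, 0.1974]
tcp_rot: [-179.9, -0.0, 75.8]
wrist_force: [-0.6, 0.2, 0.2]
opening: 0.0002
grasp_force: 0.0
```

Run:
```python
from h import *
o=bot.get_obs();o=np.r_[o['ee_pos'],o['tcp_rot']];print(o);np.save('o6.npy',o)
im=camera('wrist');cv2.imwrite('pics/w6.png',im);a=cv2.imread('pics/w3.png');b=cv2.imread('pics/w2.png')
g=lambda x:cv2.GaussianBlur(cv2.cvtColor(x,cv2.COLOR_BGR2GRAY),(3,3),0).astype(int)
d=g(im)-g(a);m=(abs(d)>18).astype('uint8');m[220:]=0
n,l,st,c=cv2.connectedComponentsWithStats(m)
for i in range(1,n):
    if st[i,4]>40:print(st[i],c[i].round(1))
G=g(im)
for r in range(10,140,5):print(r,' '.join(f'{x:3d}' for x in G[r,200:345:4]))
```

```text
[ 3.82024511e-01 -2.65635124e-01  1.97396834e-01 -1.79928097e+02
 -3.26441150e-02  7.57988039e+01]
[  0   1  14 112 787] [ 6.  56.8]
[ 245    0   55   59 1034] [271.3  15.3]
[ 177    6   89   37 1423] [214.7  26.8]
[482   6  18  38  87] [491.  24.]
[ 410   38   29  177 1064] [424.4 130.2]
[459  41   8  13  53] [462.8  47. ]
[451  42   7  13  54] [454.4  47.9]
[475  51  37  77 415] [498.4  94.8]
[255  59  24   5  98] [265.3  60.7]
[ 302   58  105   68 1592] [350.3  84.9]
[213  63  32  30 646] [228.   76.8]
[406  70   4  26  58] [407.3  82.3]
[356  72  21   6  62] [366.3  74.6]
[ 264   81  129   95 1744] [315.  124.7]
[296  98 119  92 512] [389.5 159. ]
[330 147  35  12  77] [345.5 155. ]
[358 176  24   8  45] [371.2 180.1]
[261 188  19   3  45] [268.6 188.9]
[435 203   9  10  42] [440.  208.5]
[171 217  27   3  57] [183.4 217.6]
[243 218  32   2  61] [258.7 218.5]
10 240 238 239 239 239 239 238 239 240 240 241 240 234 200 185 167 209 210 210 210 210 201 208 239 239 238 238 238 239 238 239 239 223 189 187 185 185
15 238 240 239 238 239 239 239 239 240 239 240 229 236 240 200 184 144 20
[... 3009 characters left out ...]
 190 203 204 159 192 187 181 174 166 159 154 152 129 184 113 105 184 147 144 143 146 145 146
120 238 238 214 192 192 192 190 190 219 239 238 194 189 189 189 199 199 155 199 199 200 200 198 197 194 143 127 157  98 150 154 146 147 144 143 144 146
125 238 238 239 233 191 192 190 188 190 218 235 187 187 188 189 199 199 158 194 195 196 197 198 197 195 189 189 135  99 175 146 147 146 147 143 145 145
130 239 240 240 240 214 193 190 188 186 187 229 191 189 189 187 198 197 167 190 193 192 193 194 194 187 152 173 133  98 189 146 146 146 146 146 143 146
135 240 239 239 239 239 222 191 188 186 188 187 190 188 189 187 199 197 197 196 195 193 190 187 183 154 149 167 144  98 181 148 147 146 146 144 146 143
```

Run:
```python
from h import *
s=camera_model('scene');t=camera_model('top');w=camera_model('wrist');P=wpose(np.load('o6.npy'))
X=np.array([.97,-.242]);
pr=lambda m,p:cv2.projectPoints(np.array([p],float),cv2.Rodrigues(m['pose'][:3,:3].T)[0],-m['pose'][:3,:3].T@m['pose'][:3,3],m['K'],m['dist_coeffs'])[0][0,0]
C=onz(w,(358,128),.082,P)
h1=onz(w,(283,20),.082,P);h2=onz(w,(327,80),.082,P)
d=(h1-h2)/np.linalg.norm(h1-h2);print('C',C.round(3),'h',h1.round(3),h2.round(3),'ang',np.degrees(np.arctan2(d[1],d[0])))
tip=h2+d*(155-np.linalg.norm(h2[:2]-C[:2])*1000)/1000
tip_home=tip.copy();tip_home[:2]+=.130*X
print('tip',tip.round(3),'home',tip_home.round(3))
im=camera('scene');cv2.imwrite('pics/s7.png',im)
for z in(.079,.1):
    q=tip.copy();q[2]=z;print('scene tip',z,pr(s,q).round(1))
print('home tip px scene',pr(s,tip_home).round(1),'top',pr(t,tip_home).round(1))
for p in((267,151),(262,147),(275,147)):print(p,[onz(s,p,z).round(3)[:2].tolist() for z in(0,.05,.1)])
for p in((311,171),(318,157)):print('top',p,[onz(t,p,z).round(3)[:2].tolist() for z in(0,.1,.25)])
g=cv2.cvtColor(im,cv2.COLOR_BGR2GRAY)
for r in range(172,196,2):print(r,' '.join(f'{x:3d}' for x in g[r,276:316:2]))
```

```text
C [ 0.497 -0.237  0.082] h [ 0.446 -0.124  0.082] [ 0.475 -0.186  0.082] ang 115.16318131570709
tip [ 0.433 -0.096  0.082] home [ 0.559 -0.128  0.082]
scene tip 0.079 [301.2 191.8]
scene tip 0.1 [301.9 187.1]
home tip px scene [273.3 167.1] top [303.4 183.7]
(267, 151) [[0.67, -0.249], [0.639, -0.204], [0.608, -0.16]]
(262, 147) [[0.697, -0.255], [0.665, -0.21], [0.633, -0.166]]
(275, 147) [[0.659, -0.284], [0.629, -0.238], [0.599, -0.192]]
top (311, 171) [[0.609, -0.163], [0.597, -0.15], [0.579, -0.13]]
top (318, 157) [[0.656, -0.187], [0.641, -0.172], [0.617, -0.15]]
172 122  65  94 110 106 111 108 109  99  76  77  77  80  84 168 173 116  84  84  83
174 132 132 118  88  91 106 109 109 112  88  75  80  78 137 166 177  97  87  83  82
176 142 144 143 132 101  81 117 108 108 106  81  77  78 147 169 182  79  84  83  80
178 141 143 143 143 143 105  74 110 109 108 110  84  74 156 166 169  75  83  82  80
180 145 141 141 142 141 141 102  82 104 111 108 108  98 167 169 132  84  82  91 102
182 138 129 145 142 143 142 147 116  86 105 102 106 115 167 171 124 108 106 107 106
184 142 142 143 144 142 145 144 141 128  91  98 102 144 167 180 109 106 105 105 102
186 141 142 144 144 143 138 143 143 142 128  81  86 170 174 190  99 106 108 106 105
188 140 142 142 142 143 140 142 142 145 143 135 125 179 181 198 111 104 108 108 105
190 142 142 142 143 142 145 140 140 140 143 144 126 146 171 143 100 103 104 105 107
192 145 142 142 143 142 142 140 142 140 142 142 146 133  91  83 101 104 104 101 104
194 143 144 141 151 143 144 141 141 140 144 143 144 144 148 112  81 147 116 103 100
```

The handle is level (tip at about z 0.08) and roughly 48° from the large one. Next I'll push the pull from its front face.

send_rows(
  targets="-1 -12 0 0 255;-2 -28 0 0 255;-2 -28 0 0 255;-2 -28 40 0 255;-2 -28 90 0 255;-2 -28 130 0 255;-2 -28 142 0 255;-2 -28 142 0 255;-2 -24 142 0 255;-2 -20 142 0 255;-2 -17 142 0 255;-2 -14 142 0 255;-2 -10 142 0 255;-2 -6 142 0 255;-2 -1 142 0 255;-2 4 142 0 255;-2 9 142 0 255;-2 14 142 0 255;-2 19 142 0 255;-2 24 142 0 255",
)

```text
time: 22.6
ee_pos: [0.4054, -0.2738, 0.0563]
tcp_rot: [-180.0, -0.0, 75.9]
wrist_force: [-1.7, 2.0, 1.7]
opening: 0.0
grasp_force: 1.3
```

send_rows(
  targets="0 5 0 0 255;0 10 0 0 255;0 15 0 0 255;0 20 0 0 255;0 25 0 0 255;0 30 0 0 255;0 35 0 0 255;0 40 0 0 255;0 45 0 0 255;0 50 0 0 255;0 55 0 0 255;0 60 0 0 255;0 65 0 0 255;0 70 0 0 255;0 73 0 0 255;0 76 0 0 255;0 78 0 0 255;0 80 0 0 255",
)

```text
time: 24.85
ee_pos: [0.4827, -0.2934, 0.0563]
tcp_rot: [-180.0, 0.0, 75.9]
wrist_force: [-1.6, 2.1, 0.2]
opening: 0.0005
grasp_force: 1.1
```

send_rows(
  targets="0 1 0 0 255;0 2 0 0 255;0 3 0 0 255;0 4 0 0 255;0 5 0 0 255;0 6 0 0 255;0 6 0 0 255",
)

```text
time: 25.72
ee_pos: [0.4886, -0.2949, 0.0563]
tcp_rot: [180.0, 0.0, 75.9]
wrist_force: [-1.4, 0.9, 0.1]
opening: 0.0005
grasp_force: 0.6
```

send_rows(
  targets="0 1 0 0 255;0 2 0 0 255;0 3 0 0 255;0 4 0 0 255;0 4 0 0 255",
)

```text
time: 26.35
ee_pos: [0.4925, -0.2958, 0.0563]
tcp_rot: [180.0, 0.0, 75.9]
wrist_force: [-0.8, 0.7, -0.1]
opening: 0.0004
grasp_force: 0.6
```

send_rows(
  targets="0 1 0 0 255;0 2 0 0 255;0 3 0 0 255;0 4 0 0 255;0 5 0 0 255;0 5 0 0 255",
)

```text
time: 27.1
ee_pos: [0.4966, -0.2969, 0.0562]
tcp_rot: [-179.9, -0.0, 75.9]
wrist_force: [-5.0, 2.1, 2.1]
opening: 0.0001
grasp_force: 2.8
```

send_rows(
  targets="0 1 0 0 255;0 2 0 0 255;0 3 0 0 255;0 3 0 0 255",
)

```text
time: 27.6
ee_pos: [0.4971, -0.2969, 0.0561]
tcp_rot: [-179.7, -0.0, 75.9]
wrist_force: [-17.2, 5.4, 7.3]
opening: 0.0002
grasp_force: 9.6
```

At the home stop: 18 N with no further travel. I'll back off and verify.

send_rows(
  targets="0 -4 0 0 255;0 -15 0 0 255;0 -35 0 0 255;0 -60 0 0 255;0 -60 -40 0 255;0 -60 -90 0 255;0 -60 -142 0 255;0 -60 -150 0 255;0 -60 -150 0 255;0 -60 -150 0 255",
)

```text
time: 28.85
ee_pos: [0.4415, -0.2829, 0.2047]
tcp_rot: [-179.9, -0.0, 75.9]
wrist_force: [0.7, 0.2, -0.1]
opening: 0.0001
grasp_force: 0.0
```

Run:
```python
from h import *
o=bot.get_obs();o6=np.r_[o['ee_pos'],o['tcp_rot']];P=wpose(o6);print(o6.round(3))
im=camera('wrist');cv2.imwrite('pics/w8.png',im);sc=camera('scene');tp=camera('top')
w=camera_model('wrist');s=camera_model('scene')
T=np.linalg.inv(P)
def pw(p):return cv2.projectPoints(np.array([p],float),cv2.Rodrigues(T[:3,:3])[0],T[:3,3],w['K'],w['dist_coeffs'])[0][0,0].round(1)
print('expect bead',pw((.510,-.299,.09)),'tip',pw((.559,-.128,.082)),'mid',pw((.580,-.173,.082)))
g=cv2.cvtColor(im,cv2.COLOR_BGR2GRAY)
print('bead zone');b=pw((.510,-.299,.09)).astype(int)
for r in range(b[1]-24,b[1]+25,6):print(r,g[r,b[0]-24:b[0]+25:4])
m=pw((.570,-.15,.082)).astype(int);print('handle zone',m)
for r in range(max(0,m[1]-15),m[1]+40,4):print(r,g[r,m[0]-48:m[0]+49:4])
# bystanders: change in the fixed views since the start, outside robot
for n,a,b2 in(('scene',cv2.imread('pics/scene0.png'),sc),('top',cv2.imread('pics/top0.png'),tp)):
    d=(cv2.absdiff(a,b2).max(2)>40).astype('uint8');k,l,st,c=cv2.connectedComponentsWithStats(cv2.morphologyEx(d,cv2.MORPH_OPEN,np.ones((2,2),'uint8')))
    print(n,[st[i].tolist() for i in range(1,k) if st[i,4]>25])
```

```text
[ 4.41000e-01 -2.83000e-01  2.05000e-01 -1.79892e+02 -3.80000e-02
  7.58880e+01]
expect bead [321.3 181.6] tip [334.8  -6.1] mid [365.2  38.3]
bead zone
157 [169 171 168 106 162 185 183 184 185 183 185 184 185]
163 [172 172 143  96  98  98 125 174 179 182 181 181 182]
169 [175 168 131  98 100  68  70  71 180 181 181 182 181]
175 [220 219 150  99  95  65  71  76 136 145 135 134 137]
181 [225 227 154  98  98  69  69  79 135 134 131 134 134]
187 [226 226 227 152  94  70  69 141 225 225 222 222 221]
193 [227 224 227 227 171  70  71 179 224 226 224 225 226]
199 [226 227 224 226 225 219 220 224 225 227 225 224 225]
205 [227 226 227 227 225 224 225 225 224 226 224 224 224]
handle zone [350  15]
0 [170 168 171 166 167 163 160 163 132 186 184 182 198 186 138 142 139 148
 152 147 159 156 158 155 151]
4 [168 168 168 167 171 167 165 161 169 186 185 191 190 186 155 151 130 140
 136 144 147 154 157 159 155]
8 [168 170 169 169 170 169 163 160 173 191 187 191 207 190 150 148 149 147
 136 134 144 147 151 151 150]
12 [171 170 171 167 170 168 169 168 117 180 181 198 189 181 177 156 149 147
 141 145 139
[... 1468 characters left out ...]
, 2062], [364, 244, 43, 25, 183], [481, 271, 3, 11, 28], [459, 292, 26, 21, 344], [399, 304, 23, 17, 94]]
top [[396, 187, 35, 46, 812], [402, 186, 71, 65, 2002], [346, 190, 12, 9, 73], [350, 199, 16, 6, 61], [364, 200, 24, 49, 572], [329, 202, 9, 5, 34], [293, 205, 33, 33, 282], [317, 205, 45, 26, 411], [445, 213, 40, 66, 724], [242, 243, 32, 14, 203], [418, 245, 8, 10, 41], [324, 253, 118, 131, 5474], [428, 283, 56, 41, 1069], [211, 309, 58, 69, 1894], [258, 312, 7, 8, 34], [471, 313, 20, 27, 319], [268, 315, 45, 32, 835], [198, 329, 15, 27, 139], [216, 345, 9, 22, 111], [230, 345, 58, 39, 942], [290, 346, 23, 38, 550], [441, 352, 71, 32, 1339], [188, 377, 10, 7, 31], [199, 378, 22, 6, 72]]
```

```bash
python3 -c "
from workcell import ticket
print(ticket.job_done())"
```

```text
the job is handed in; nothing more can be done
None
```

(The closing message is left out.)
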